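# Slide the template onto the jig's locating pin

### The arm

A 6-joint arm with a two-finger parallel gripper is mounted at the origin on a cart in front of the work surface, level with it; the furniture and walls round the work are solid. World frame = base frame: x ahead of the robot, y to its left, z up, the work surface at z = 0. Lengths are in mm, angles in rad, forces in N, time in s.
With the tool pointing down it reaches from about 350 to 725 mm from the base axis. Payload 6 kg.
Tool frame: the origin (TCP) lies midway between the tips of the shut fingers; the grasp point (between the pads) lies 19 mm behind it; z points along the fingers, x is the direction in which the jaws open and shut, and the axes are right-handed (so a half turn about z gives the same grasp; the last joint's range is limited). The gripper opens to 85 mm and grips with 20 to 120 N. Pads are 22 mm wide; open, the fingers measure 114 mm over their backs; the gripper's body (76 mm by 85 mm) begins 54 mm behind the grasp point. The pads swing forward as they close: fully open they stand 13 mm farther back than shut.
Start: joints at [1.577, 0.04, 0.085, 0, -1.615, -0.334], TCP at [193.15, 568.038, 231.261] pointing down, gripper open.
Joint ranges: [-2.56, 2.56], [-1.29, 2.01], [-1.08, 1.49], [-3.29, 1.98], [-2.81, -0.18], [-2.99, 2.99]. Speed limits (rad/s): [2.57, 2.57, 3.01, 3.14, 3.14, 3.14].

### API

Orientations are given as a unit quaternion [x, y, z, w].
In Python, from plant import * gives the robot as it stands.
- The arm moves only by the tool drive_tool, never from a script. Its argument "commands" is a list of rows, each an object of numbers: "x", "y", "z": the shift along the tool's x, y, z in mm; "rx", "ry", "rz": the turn, a rotation vector about the tool's x, y, z in degrees. A call has 1 to 8 rows; each row is the pose to reach, as a shift and turn from the pose measured when the call began, along the tool's axes at that moment; what a row does not reach only later rows make up. A row lasts 1/10 s, in which the tool goes at most 50 mm and 8.59 degrees, less where a joint would pass 70% of its speed; a pose out of reach is approached as far as the arm can. A call with a gripper value outside its range is refused whole. "gripper" is the finger opening in mm, from 0 to 85.4, set as the call begins (left out, the last holds). The fingers move at their own pace and stop on an object; "grip_force" is the grip in N (left out, the last holds). Time passes only in rows, so rows that repeat a pose let the fingers close. It gives the time, the measured TCP pose, the force and the opening at its end, in the units of the state.
- get_obs(): the state, without advancing time (a new reading comes with each control period).
- grab_frame(name): name is "side" or "top"; returns the picture (384x512x3 uint8, blue, green, red); there is no depth.
- camera_model(name): a dict with "fx", "fy", "cx", "cy" (pixels), "pose" (4x4, takes a point from camera to world coordinates). Camera axes: x right, y up, looking along -z (the intrinsics and any distortion apply to the point x, -y, -z); pixel columns grow to the right and rows downward; lengths in mm; the calibration is good to about 2 mm. A picture is of the moment at which its call begins. camera_model takes no time and is no camera call.
- close_job(): hands the job in, once; it reports no verdict.
The state is a dict: "t": time; "joint_pos": joint angles; "joint_vel": joint speeds; "effort": joint torques, N m; "tool_pos": TCP position; "orientation": TCP orientation; "contact_force": force on the tool from outside, world axes, zero at the start; "moment": the same for the moment, N m; "opening": finger opening in mm.
Only numpy, scipy, OpenCV 4.12 (cv2) and the standard library are available. Lean on these libraries where they do the work, as an engineer would, in place of code of your own. Each camera call takes 0.05 s, during which the arm holds its last target.

### The job

Pick up the brown template by its upright rib and lay it in the channel of the aluminium jig, its hole end towards the jig's pin end, with the hole still short of the pin so that the template rests askew on it. Then slide it gently forward along the channel until the hole comes over the pin and the template drops flat on the jig; stop as soon as it has dropped, without forcing it against the pin, and let go of it. Leave the screwdriver, the jar and the dish where they are.

Things in the scene. Friction and masses are not known exactly. Their poses are not given: they have to be found in the camera images.
- jig: fixed aluminium channel jig 210 x 116 mm; origin: centre of its underside, on the table; x along the channel, the way the template is slid; z up. Deck 12 mm above the table, 83 mm wide between side walls. Walls stand 12 mm above the deck, then lips flare outward 9 mm higher to about 95 mm apart: a plate up to 4 mm off centre is led in. Ends open. Over 40 N of force on the jig counts as forcing.
- slot_middle (a point): middle of the dark slot in the deck, 45 mm along the jig's +x from its origin, at deck height; axes as the jig. A fixed steel pin, 12 mm in diameter, chamfered on top, stands 6 mm above the deck on the centre line, somewhere within 8 mm of this point along the jig's x: where is not reported and must be found by sliding.
- template_grip (a point): middle of the upright aluminium rib of the loose brown template (plate 150 x 80 x 10 mm, 0.25-0.4 kg), over the plate's centre, 29 mm above its underside; x points to the hole end, z up. The rib runs across the plate: 10 mm thick along x, 50 mm along y, its top 44 mm above the underside. Fingers pinch it along x; opened a little round it, they push the plate along while it rests by its own weight.
- template_hole (a point): centre of the template's through hole (16 mm diameter) at the plate's upper face, 10 mm above its underside, 40 mm from the plate's centre along the template's +x; axes as the template. While the plate lies on the pin short of the hole it leans about 3 degrees, hole end up; over the pin the hole drops to 22 mm above the table, and the pin then stops the plate.
- below_bar (a point): point on the table straight below a fixed horizontal bar that carries the document board: the bar is 40 mm wide, runs along the world's x from x = 0.28 to 1.02 m at y = 0.32, with its underside 0.57 m above the table; it is listed only so that the arm does not bump it
- screwdriver: yellow-handled screwdriver, 190 mm long and 26 mm high, lying between jig and template; bystander, origin at the centre of its underside
- jar: clear jar of swabs, 52 mm wide, 100 mm high; bystander, origin at the centre of its underside
- dish: shallow clear round dish, 70 mm wide, 14 mm high; bystander, origin at the centre of its underside
Mind the look-alikes: they are no part of the job. What is shaped like the part that bears template_grip but green or pink is not meant.

How it is judged:
By the outcome, as a careful person would: the job done as asked, in the order asked, and still so for the second after the job is handed in, with the robot touching nothing.
It also fails if it takes over 54 s, if anything falls off the work surface, if the arm or the gripper's body presses on something with over 40 N, if the wrist force passes 120 N, or if a joint passes its speed limit or range.

## Working session

There is one attempt and no reset: what is moved stays moved. The work goes in short steps, Python scripts to look and compute and a tool call to move; the robot and the scene stay as the last step left them, time stands still between calls to the robot, and variables do not carry over. Pictures are saved under pics/ and viewed, and the job is handed in when it is done.

Besides the shell and the picture viewer there is one more tool, called after "Request:" in YAML: its name, and indented under it one key for each argument. drive_tool: Moves the arm, as the interface text tells. Its arguments: {"type":"object","properties":{"commands":{"type":"array","items":{"type":"object","properties":{"x":{"type":"number"},"y":{"type":"number"},"z":{"type":"number"},"rx":{"type":"number"},"ry":{"type":"number"},"rz":{"type":"number"}}}},"gripper":{"type":"number"},"grip_force":{"type":"number"}},"required":["commands"]}

```bash
mkdir -p pics; ls; python3 - <<'E'
from plant import *
import cv2
o=get_obs(); print({k:(o[k]) for k in o})
for n in("side","top"):
    cv2.imwrite(f"pics/{n}0.png",grab_frame(n)); m=camera_model(n); print(n,m)
E
```

```text
pics
{'t': 0.0, 'joint_pos': array([ 1.57672088e+00,  4.07975637e-02,  8.38244547e-02, -4.56987615e-04,
       -1.61548905e+00, -3.33697604e-01]), 'joint_vel': array([ 0.00082735,  0.0007701 , -0.00019573,  0.00088488, -0.00033533,
        0.0015353 ]), 'effort': array([-1.30195043e-03, -3.68200099e+01,  3.47405112e+01,  6.93221882e+00,
       -5.56449144e-03, -4.03239000e-06]), 'tool_pos': array([192.98121969, 567.77953002, 230.2957515 ]), 'orientation': array([-5.82272714e-01,  8.12993075e-01, -5.48205337e-04, -6.67326735e-04]), 'contact_force': array([-0.39426576, -0.27678209, -0.25161366]), 'moment': array([ 0.01753016,  0.04557288, -0.06077971]), 'opening': 85.42534566464285}
side {'fx': 379.915777076347, 'fy': 379.915777076347, 'cx': 255.87293074272898, 'cy': 199.41149916916706, 'pose': array([[ 9.99775675e-01, -8.27166976e-03,  1.94981787e-02,
         5.88818549e+02],
       [ 2.08530242e-02,  5.45596070e-01, -8.37788804e-01,
        -7.57071525e+02],
       [-3.70821737e-03,  8.38007463e-01,  5.45646168e-01,
         6.55044080e+02],
       [ 0.00000000e+00,  0.00000000e+00,  0.00000000e+00,
         1.00000000e+00]])}
top {'fx': 387.68758985214095, 'fy': 387.68758985214095, 'cx': 253.04274706424695, 'cy': 196.24576059261554, 'pose': array([[-2.76061222e-02,  9.82565993e-01, -1.83853125e-01,
         3.02729166e+02],
       [-9.99437643e-01, -2.36280929e-02,  2.37931076e-02,
         2.14183932e+02],
       [ 1.90341997e-02,  1.84406569e-01,  9.82665720e-01,
         1.38665963e+03],
       [ 0.00000000e+00,  0.00000000e+00,  0.00000000e+00,
         1.00000000e+00]])}
```

View pics/side0.png

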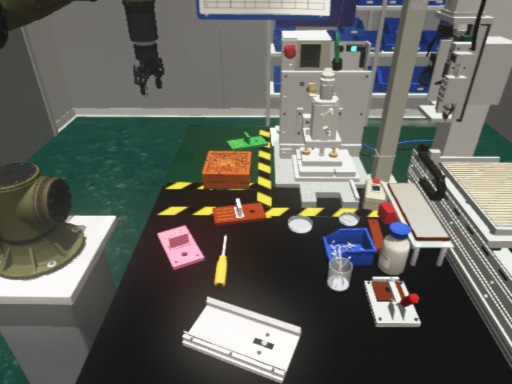

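View pics/top0.png

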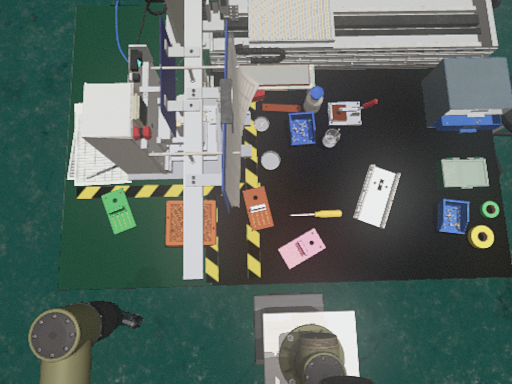

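The brown template is at side (240,213) and top (257,207). The jig is at top (378,195) and side (243,338). Possible mix-ups are the pink one at top (303,248), the green one at top (118,212), the orange perforated block at top (191,222), the brown-and-white clamp at top (345,113) and the brown strip at top (281,108). I choose the brown one with the upright rib at top (257,207), and I'll check it in a close crop.

```bash
cat > h.py <<'E'
import numpy as np,cv2
from plant import *
def proj(n,P):
    m=camera_model(n);T=m["pose"];p=(np.atleast_2d(P)-T[:3,3])@T[:3,:3]
    x,y,z=p[:,0],-p[:,1],-p[:,2]
    return np.c_[m["fx"]*x/z+m["cx"],m["fy"]*y/z+m["cy"]]
def ray(n,uv):
    m=camera_model(n);T=m["pose"];uv=np.atleast_2d(uv).astype(float)
    d=np.c_[(uv[:,0]-m["cx"])/m["fx"],-(uv[:,1]-m["cy"])/m["fy"],-np.ones(len(uv))]
    return T[:3,3],d@T[:3,:3].T
def plane(n,uv,z):
    c,d=ray(n,uv);return c+d*((z-c[2])/d[:,2])[:,None]
E
python3 - <<'E'
import cv2
a=cv2.imread("pics/side0.png");b=cv2.imread("pics/top0.png")
def c(i,x,y,w,h,s):return cv2.resize(i[y:y+h,x:x+w],None,fx=s,fy=s,interpolation=cv2.INTER_CUBIC)
cv2.imwrite("pics/c1.png",c(a,200,190,80,50,9))
cv2.imwrite("pics/c2.png",c(b,225,175,70,65,9))
cv2.imwrite("pics/c3.png",c(a,170,290,140,94,5))
cv2.imwrite("pics/c4.png",c(b,340,155,70,80,7))
E
```

```text
(no output)
```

View pics/c1.png

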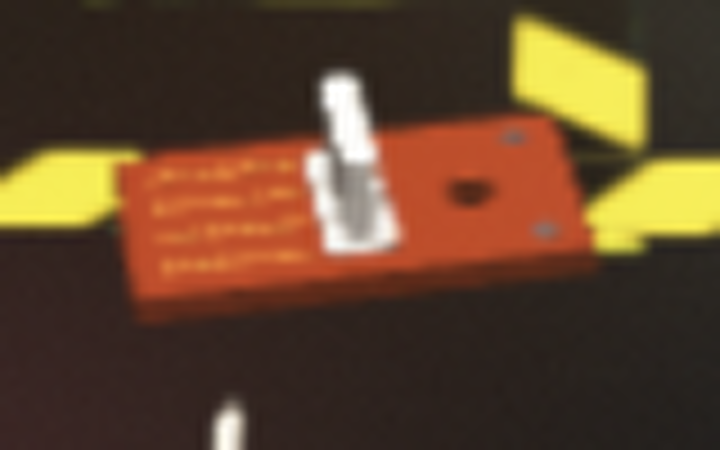

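View pics/c2.png

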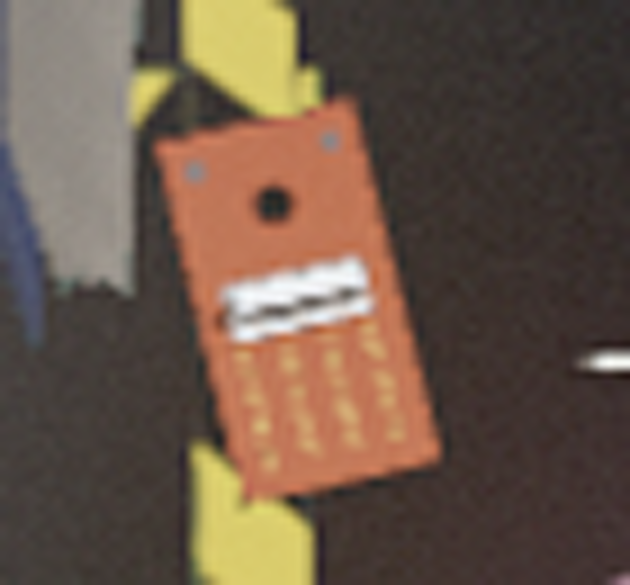

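View pics/c3.png

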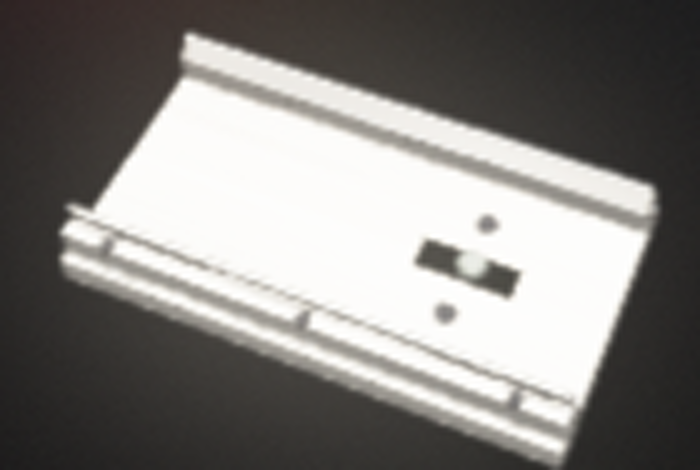

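View pics/c4.png

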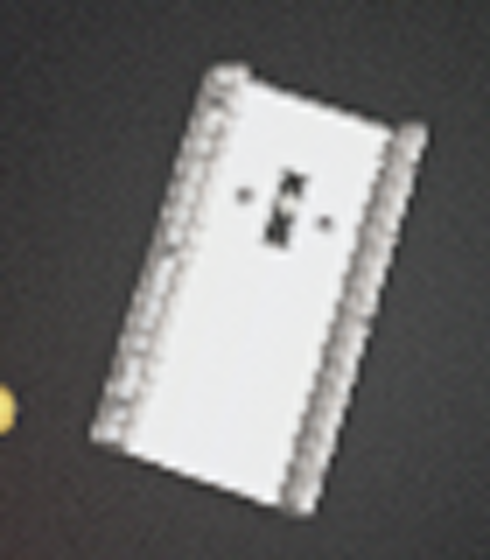

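The crops show the brown template with its aluminium rib. The rib is at side (238,212) and top (258,208). The hole is at side (252,211) and top (255.5,197.5), so the hole end points to +x world. The jig slot is at side (264,344) and top (381,184). Next I'll measure.

```bash
python3 - <<'E'
from h import *
a=cv2.imread("pics/side0.png");b=cv2.imread("pics/top0.png")
for n,im,roi in(("top",b,(225,175,70,65)),("side",a,(200,190,80,50))):
    x,y,w,h=roi; hsv=cv2.cvtColor(im,cv2.COLOR_BGR2HSV)
    m=np.zeros(im.shape[:2],np.uint8)
    m[y:y+h,x:x+w]=cv2.inRange(hsv,(3,110,70),(13,255,255))[y:y+h,x:x+w]
    cs,_=cv2.findContours(m,cv2.RETR_EXTERNAL,cv2.CHAIN_APPROX_NONE); c=max(cs,key=cv2.contourArea)
    hull=cv2.convexHull(c)[:,0,:]
    P=plane(n,hull,10)[:,:2].astype(np.float32)
    r=cv2.minAreaRect(P); print(n,"plate rect",r)
# rib+hole
print("hole top",plane("top",[[225+273/9-.5,175+204/9-.5]],10), "side",plane("side",[[200+469/9-.5,190+192/9-.5]],10))
# rib top middle in top view ; white mask
g=cv2.cvtColor(b,cv2.COLOR_BGR2GRAY); 
# jig
for n,pts in(("side",np.array([[186,72],[656,225],[92,212],[578,405]])/5+[170,290]-.5+0),("top",np.array([[247,82],[390,130],[135,447],[282,508]])/7+[340,155]-.5)):
    print(n,"deck corners",plane(n,pts,12).round(1))
print("slot top",plane("top",[[340+289/7-.5,155+207/7-.5]],12),plane("top",[[340+294/7-.5,155+170/7-.5],[340+279/7-.5,155+246/7-.5]],12),"holes",plane("top",np.array([[245,195],[325,223]])/7+[339.5,154.5],12))
print("slot side",plane("side",[[170+468/5-.5,290+269/5-.5]],12),plane("side",np.array([[421,253],[517,284]])/5+[169.5,289.5],12),"holes",plane("side",np.array([[487,224],[445,313]])/5+[169.5,289.5],12))
print("pin top side",plane("side",[[170+472/5-.5,290+262/5-.5]],18),"top",plane("top",[[340+288/7-.5,155+201/7-.5]],18))
E
```

```text
top plate rect ((517.3545532226562, 165.77406311035156), (153.4031524658203, 83.37236022949219), 11.89671516418457)
side plate rect ((516.5592041015625, 159.84457397460938), (153.79750061035156, 97.04212951660156), 11.889914512634277)
hole top [[556.75820131 174.47709118  10.        ]] side [[554.39111683 170.89030024  10.        ]]
side deck corners [[ 467.3 -189.1   12. ]
 [ 666.1 -264.7   12. ]
 [ 438.7 -262.6   12. ]
 [ 631.4 -343.6   12. ]]
top deck corners [[ 661.7 -270.7   12. ]
 [ 634.  -344.    12. ]
 [ 470.1 -196.3   12. ]
 [ 436.9 -269.4   12. ]]
slot top [[ 593.93607662 -286.97114485   12.        ]] [[ 613.65371804 -291.36314993   12.        ]
 [ 573.32316315 -279.8896316    12.        ]] holes [[ 600.87909239 -264.41906328   12.        ]
 [ 584.97013125 -305.10449812   12.        ]]
slot side [[ 590.79526178 -286.54430381   12.        ]] [[ 572.17562976 -279.54892127   12.        ]
 [ 609.89410316 -292.96309299   12.        ]] holes [[ 598.31771398 -265.47340243   12.        ]
 [ 582.07055524 -306.26299596   12.        ]]
pin top side [[ 592.32068121 -287.74329726   18.        ]] top [[ 595.86368032 -284.54398435   18.        ]]
```

```bash
python3 - <<'E'
from h import *
a=cv2.imread("pics/side0.png");b=cv2.imread("pics/top0.png")
g=cv2.cvtColor(b,cv2.COLOR_BGR2GRAY); m=np.zeros_like(g); m[155:235,345:410]=(g[155:235,345:410]>105)*255
cs,_=cv2.findContours(m,cv2.RETR_EXTERNAL,cv2.CHAIN_APPROX_NONE); c=max(cs,key=cv2.contourArea)
for z in (12,33):
    print(z,cv2.minAreaRect(plane("top",cv2.convexHull(c)[:,0],z)[:,:2].astype(np.float32)))
# side: bright deck
g=cv2.cvtColor(a,cv2.COLOR_BGR2GRAY); m=np.zeros_like(g); m[290:384,170:310]=(g[290:384,170:310]>235)*255
cs,_=cv2.findContours(m,cv2.RETR_EXTERNAL,cv2.CHAIN_APPROX_NONE); c=max(cs,key=cv2.contourArea)
print(cv2.minAreaRect(plane("side",cv2.convexHull(c)[:,0],12)[:,:2].astype(np.float32)))
# rib top in views: side rib top end pts (340,75),(365,155) crop;top view rib
print("rib top side",plane("side",np.array([[341,76],[372,160]])/9+[199.5,189.5],44), "rib base side", plane("side",np.array([[313,160],[330,250]])/9+[199.5,189.5],10))
print("rib top",plane("top",np.array([[227,300],[365,270]])/9+[224.5,174.5],44),plane("top",np.array([[238,338],[373,308]])/9+[224.5,174.5],10))
# board bottom: side row 25 , candidates of y
c0,d=ray("side",[[200,18],[350,26]])
for y in (200,260,320): print(y,(c0+d*((y-c0[1])/d[:,1])[:,None]).round(0).tolist())
o=get_obs(); print(o["t"])
# orange block top region & nearby heights
print(plane("top",[[167,200],[217,200],[167,245],[217,245]],45).round(0).tolist())
E
```

```text
12 ((553.443603515625, -268.5012512207031), (119.85063171386719, 218.1658172607422), 68.41704559326172)
33 ((549.6134643554688, -261.12744140625), (118.01972961425781, 214.83294677734375), 68.41703033447266)
((549.8634033203125, -267.7669677734375), (78.08953857421875, 208.12681579589844), 68.51343536376953)
rib top side [[511.99461826 188.27184882  44.        ]
 [524.87020397 139.29187116  44.        ]] rib base side [[501.53138443 188.86290769  10.        ]
 [510.54846939 137.43344341  10.        ]]
rib top [[512.91846992 194.44934747  44.        ]
 [523.43409834 140.29911923  44.        ]] [[502.82009367 189.96700134  10.        ]
 [513.57382768 135.74431301  10.        ]]
200 [[440.0, 200.0, 528.0], [786.0, 200.0, 511.0]]
260 [[431.0, 260.0, 520.0], [798.0, 260.0, 502.0]]
320 [[421.0, 320.0, 513.0], [810.0, 320.0, 493.0]]
0.1
[[548.0, 483.0, 45.0], [543.0, 309.0, 45.0], [391.0, 481.0, 45.0], [386.0, 310.0, 45.0]]
```

```bash
cat >> h.py <<'E'
from scipy.spatial.transform import Rotation as R
def delta(target,yaw):
    """target TCP mm, yaw deg of tool x (world), tool down -> shift/rot in tool axes"""
    o=get_obs(); R0=R.from_quat(o["orientation"]); 
    Rt=R.from_matrix(np.array([[np.cos(np.radians(yaw)),np.sin(np.radians(yaw)),0],[np.sin(np.radians(yaw)),-np.cos(np.radians(yaw)),0],[0,0,-1]]))
    s=R0.inv().apply(np.array(target,float)-o["tool_pos"]); r=(R0.inv()*Rt).as_rotvec(degrees=True)
    print("shift",s.round(2),"rot",r.round(2),"t",round(o["t"],2),"pos",o["tool_pos"].round(1)); return s,r
E
python3 - <<'E'
from h import *
print(proj("side",[[193,568,z] for z in(230,350,430,480,520)]).round(0).tolist())
delta((193,568,110),-108.8)
delta((517.3,165,110),-168.1)
delta((517.3,165,110),11.9)
E
```

```text
[[153.0, 95.0], [147.0, 60.0], [143.0, 35.0], [141.0, 18.0], [139.0, 4.0]]
shift [-3.8000e-01  1.1000e-01  1.2038e+02] rot [-0.01 -0.09  0.02] t 0.1 pos [193.  567.8 230.4]
shift [ 276.77 -436.65  120.88] rot [-5.000e-02 -8.000e-02  5.932e+01] t 0.1 pos [193.  567.8 230.4]
shift [ 276.77 -436.65  120.88] rot [ 9.0000e-02 -6.0000e-02 -1.2068e+02] t 0.1 pos [193.  567.8 230.4]
```

Request:
drive_tool:
  commands:
    - {"z":40}
    - {"z":80}
    - {"z":120}
    - {"z":130}
    - {"z":130}
  gripper: 60

```text
$.commands[0]: bad value
```

Request:
drive_tool:
  commands:
    - {"x":0,"y":0,"z":40,"rx":0,"ry":0,"rz":0}
    - {"x":0,"y":0,"z":80,"rx":0,"ry":0,"rz":0}
    - {"x":0,"y":0,"z":120,"rx":0,"ry":0,"rz":0}
    - {"x":0,"y":0,"z":130,"rx":0,"ry":0,"rz":0}
    - {"x":0,"y":0,"z":130,"rx":0,"ry":0,"rz":0}
  gripper: 60

```text
t: 0.6
tool_pos: [193.0, 566.6, 98.9]
orientation: [-0.582, 0.813, -0.002, -0.002]
contact_force: [0.0, 0.7, 1.2]
opening: 60.5
```

Request:
drive_tool:
  commands:
    - {"x":21,"y":-34,"z":0,"rx":0,"ry":0,"rz":5}
    - {"x":42,"y":-68,"z":0,"rx":0,"ry":0,"rz":10}
    - {"x":63,"y":-102,"z":0,"rx":0,"ry":0,"rz":15}
    - {"x":85,"y":-136,"z":0,"rx":0,"ry":0,"rz":20}
    - {"x":107,"y":-170,"z":0,"rx":0,"ry":0,"rz":25}
    - {"x":129,"y":-204,"z":0,"rx":0,"ry":0,"rz":30}
    - {"x":150,"y":-238,"z":0,"rx":0,"ry":0,"rz":35}
    - {"x":172,"y":-272,"z":0,"rx":0,"ry":0,"rz":40}

```text
t: 1.4
tool_pos: [397.1, 316.1, 104.0]
orientation: [-0.268, 0.964, -0.001, 0.001]
contact_force: [1.2, 1.1, -0.5]
opening: 60.0
```

```bash
python3 - <<'E'
from h import *
delta((517.3,165,90),-168.1)
print(get_obs()["contact_force"],get_obs()["joint_pos"])
E
```

```text
shift [ -25.06 -191.43   14.55] rot [-0.13  0.16 19.14] t 1.4 pos [397.1 316.1 104. ]
[ 1.17496903  1.06676106 -0.51488159] [ 1.07253012 -0.19076888 -0.36662796  0.00357883 -1.3942664  -0.53134023]
```

Request:
drive_tool:
  commands:
    - {"x":-5,"y":-38,"z":3,"rx":0,"ry":0,"rz":4}
    - {"x":-10,"y":-76,"z":6,"rx":0,"ry":0,"rz":8}
    - {"x":-15,"y":-114,"z":9,"rx":0,"ry":0,"rz":12}
    - {"x":-20,"y":-152,"z":12,"rx":0,"ry":0,"rz":16}
    - {"x":-25,"y":-182,"z":14,"rx":0,"ry":0,"rz":19.1}
    - {"x":-25,"y":-191.4,"z":14.5,"rx":0,"ry":0,"rz":19.1}
    - {"x":-25,"y":-191.4,"z":14.5,"rx":0,"ry":0,"rz":19.1}

```text
t: 2.1
tool_pos: [518.6, 164.5, 92.2]
orientation: [-0.103, 0.995, -0.0, 0.003]
contact_force: [0.0, -0.1, -0.3]
opening: 60.0
```

```bash
python3 - <<'E'
from h import *
delta((517.3,165,15),-168.1)
delta((517.3,165,60),-168.1)
im=grab_frame("side"); cv2.imwrite("pics/s2.png",im);cv2.imwrite("pics/s2c.png",cv2.resize(im[120:240,170:310],None,fx=5,fy=5,interpolation=cv2.INTER_CUBIC))
E
```

```text
shift [ 1.61  0.82 77.22] rot [-0.07  0.34 -0.03] t 2.1 pos [518.6 164.5  92.2]
shift [ 1.35  0.76 32.22] rot [-0.07  0.34 -0.03] t 2.1 pos [518.6 164.5  92.2]
```

View pics/s2c.png

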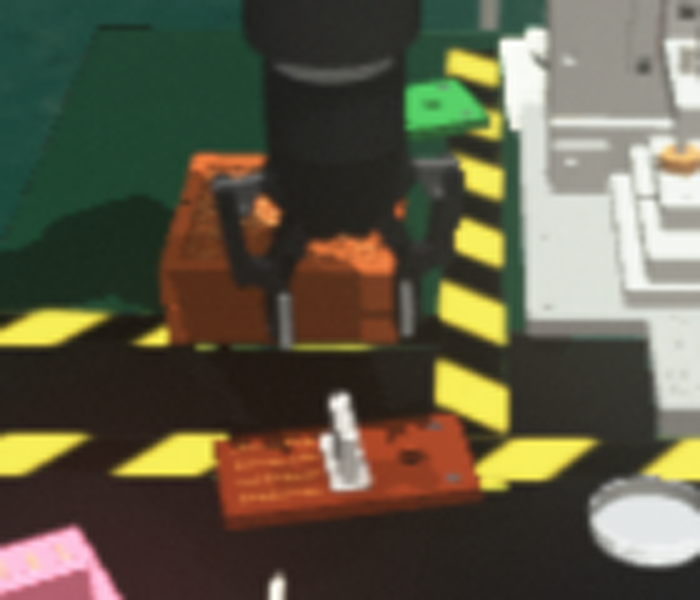

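The open fingers (crop (285,320) and (405,310)) stand squarely either side of the rib (crop (345,440)). The yaw matches, so I descend.

Request:
drive_tool:
  commands:
    - {"x":0.7,"y":0.4,"z":25,"rx":0,"ry":0.3,"rz":0}
    - {"x":1.4,"y":0.8,"z":45,"rx":0,"ry":0.3,"rz":0}
    - {"x":1.5,"y":0.8,"z":58,"rx":0,"ry":0.3,"rz":0}
    - {"x":1.5,"y":0.8,"z":68,"rx":0,"ry":0.3,"rz":0}
    - {"x":1.5,"y":0.8,"z":76,"rx":0,"ry":0.3,"rz":0}
    - {"x":1.5,"y":0.8,"z":76.5,"rx":0,"ry":0.3,"rz":0}
    - {"x":1.5,"y":0.8,"z":76.5,"rx":0,"ry":0.3,"rz":0}

```text
t: 2.85
tool_pos: [517.0, 166.0, 15.9]
orientation: [-0.104, 0.995, -0.0, 0.001]
contact_force: [0.1, -0.4, 0.8]
opening: 59.7
```

Close gently first, so the fingers centre on the rib.

Request:
drive_tool:
  commands:
    - {"x":0,"y":0,"z":0,"rx":0,"ry":0,"rz":0}
    - {"x":0,"y":0,"z":0,"rx":0,"ry":0,"rz":0}
    - {"x":0,"y":0,"z":0,"rx":0,"ry":0,"rz":0}
    - {"x":0,"y":0,"z":0,"rx":0,"ry":0,"rz":0}
    - {"x":0,"y":0,"z":0,"rx":0,"ry":0,"rz":0}
    - {"x":0,"y":0,"z":0,"rx":0,"ry":0,"rz":0}
    - {"x":0,"y":0,"z":0,"rx":0,"ry":0,"rz":0}
    - {"x":0,"y":0,"z":0,"rx":0,"ry":0,"rz":0}
  gripper: 4
  grip_force: 40

```text
t: 3.65
tool_pos: [517.2, 166.1, 16.3]
orientation: [-0.104, 0.995, -0.0, 0.001]
contact_force: [-1.0, 0.6, 4.4]
opening: 9.4
```

Request:
drive_tool:
  commands:
    - {"x":0,"y":0,"z":-8,"rx":0,"ry":0,"rz":0}
    - {"x":0,"y":0,"z":-25,"rx":0,"ry":0,"rz":0}
    - {"x":0,"y":0,"z":-50,"rx":0,"ry":0,"rz":0}
    - {"x":0,"y":0,"z":-75,"rx":0,"ry":0,"rz":0}
    - {"x":0,"y":0,"z":-90,"rx":0,"ry":0,"rz":0}
    - {"x":0,"y":0,"z":-90,"rx":0,"ry":0,"rz":0}

```text
t: 4.25
tool_pos: [517.9, 166.7, 108.3]
orientation: [-0.104, 0.995, 0.0, 0.002]
contact_force: [1.2, -0.2, -4.5]
opening: 9.2
```

```bash
python3 - <<'E'
from h import *
im=grab_frame("side"); cv2.imwrite("pics/s3c.png",cv2.resize(im[100:240,170:310],None,fx=4,fy=4,interpolation=cv2.INTER_CUBIC))
# target: hole 25 short of slot middle -> centre 65 short
e=np.array([.9304,-.3665]);slot=np.array([591.6,-285.7]);c=slot-65*e;print("centre",c)
delta((*c,106),-21.5-180)
o=get_obs();print(o["contact_force"],o["moment"],o["opening"])
E
```

```text
centre [ 531.124  -261.8775]
shift [ 7.4960e+01 -4.2191e+02  2.1000e-01] rot [2.000e-02 1.000e-01 3.345e+01] t 4.3 pos [517.1 166.4 106.3]
[ 0.44701903 -0.20293001 -4.05353431] [-0.00262142  0.04816419  0.00443644] 9.401245604338241
```

View pics/s3c.png

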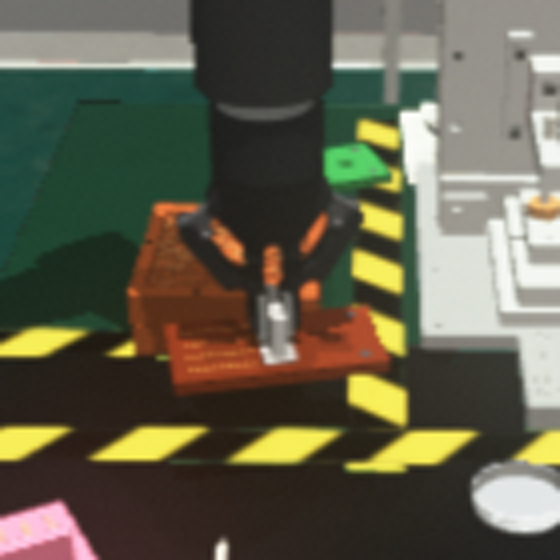

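The template is held level by the rib (crop (278,335)) and clear of the table; the wrist reads about 4 N. Now I carry it across at about 106 mm.

Request:
drive_tool:
  commands:
    - {"x":4,"y":-22,"z":0,"rx":0,"ry":0,"rz":2}
    - {"x":10,"y":-57,"z":0,"rx":0,"ry":0,"rz":5}
    - {"x":17,"y":-95,"z":0,"rx":0,"ry":0,"rz":8}
    - {"x":24,"y":-135,"z":0,"rx":0,"ry":0,"rz":11}
    - {"x":31,"y":-175,"z":0,"rx":0,"ry":0,"rz":14}
    - {"x":38,"y":-215,"z":0,"rx":0,"ry":0,"rz":17}
    - {"x":45,"y":-255,"z":0,"rx":0,"ry":0,"rz":20}
    - {"x":51,"y":-288,"z":0,"rx":0,"ry":0,"rz":23}

```text
t: 5.1
tool_pos: [525.5, -127.7, 103.8]
orientation: [0.098, 0.995, 0.0, -0.001]
contact_force: [-0.3, 1.1, -3.8]
opening: 9.5
```

```bash
python3 - <<'E'
from h import *
delta((531.1,-261.9,90),-21.5-180)
E
```

```text
shift [ -31.62 -130.56   13.74] rot [ 1.000e-02 -1.000e-01  1.028e+01] t 5.1 pos [ 525.5 -127.7  103.8]
```

Request:
drive_tool:
  commands:
    - {"x":-7,"y":-30,"z":3,"rx":0,"ry":0,"rz":3}
    - {"x":-15,"y":-62,"z":6,"rx":0,"ry":0,"rz":5}
    - {"x":-22,"y":-92,"z":10,"rx":0,"ry":0,"rz":8}
    - {"x":-28,"y":-116,"z":13,"rx":0,"ry":0,"rz":10}
    - {"x":-31.6,"y":-130.5,"z":13.7,"rx":0,"ry":0,"rz":10.3}
    - {"x":-31.6,"y":-130.5,"z":13.7,"rx":0,"ry":0,"rz":10.3}
    - {"x":-31.6,"y":-130.5,"z":13.7,"rx":0,"ry":0,"rz":10.3}

```text
t: 5.8
tool_pos: [530.6, -261.5, 88.7]
orientation: [0.187, 0.982, 0.0, -0.002]
contact_force: [-0.5, 0.3, -3.4]
opening: 9.7
```

```bash
python3 - <<'E'
from h import *
delta((531.1,-261.9,50),-21.5-180)
for n,r in(("side",(170,260,140,124)),("top",(335,150,80,90))):
    im=grab_frame(n);cv2.imwrite(f"pics/{n}4.png",im); x,y,w,h=r
    cv2.imwrite(f"pics/{n}4c.png",cv2.resize(im[y:y+h,x:x+w],None,fx=640//w,fy=640//w,interpolation=cv2.INTER_CUBIC)[:600])
E
```

```text
shift [-0.79 -0.18 38.74] rot [ 0.01 -0.22 -0.02] t 5.8 pos [ 530.6 -261.5   88.7]
```

View pics/side4c.png

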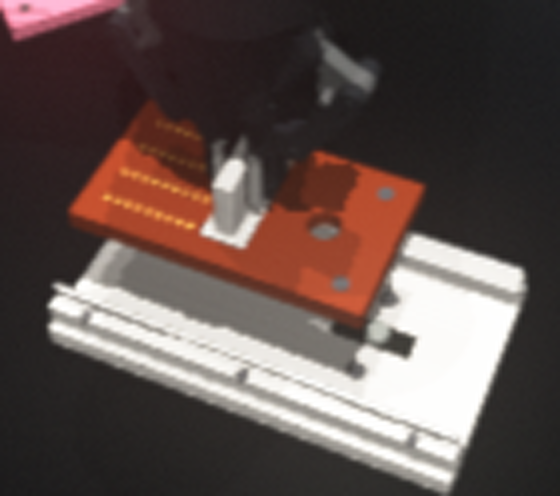

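View pics/top4c.png

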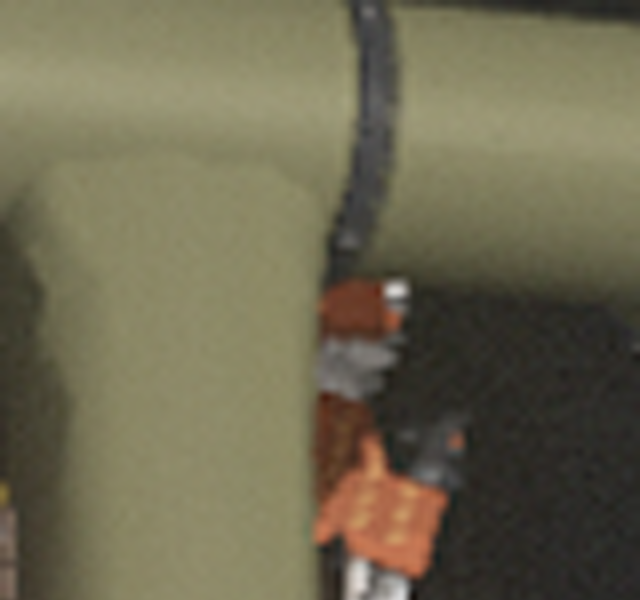

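```bash
python3 - <<'E'
from h import *
e=np.array([.9304,-.3665]);n=np.array([.3665,.9304])
f=lambda p:np.array(p)/4+[169.5,259.5]
P=plane("side",f([[325,232],[425,187],[360,314],[70,212],[386,193],[341,284]]),82.4)[:,:2]
for q in P: print(q.round(1), "along",(q@e).round(1),"lat",(q@n).round(1))
d=P[2]-P[3];print("near edge yaw",np.degrees(np.arctan2(d[1],d[0])))
im=cv2.imread("pics/side4.png");hsv=cv2.cvtColor(im,cv2.COLOR_BGR2HSV)
E
```

```text
[ 567.2 -282.6] along 631.3 lat -55.0
[ 614.6 -254.8] along 665.2 lat -11.8
[ 584.2 -327.3] along 663.5 lat -90.4
[ 445.9 -273. ] along 514.9 lat -90.5
[ 595.8 -258.8] along 649.2 lat -22.5
[ 575.4 -311.5] along 649.5 lat -79.0
near edge yaw -21.456195718255376
```

Side view: the plate's yaw is −21.5°, it lies about 1 mm off the channel's centre line, and the hole is about 25 mm short of the slot middle. I lower it towards the lips.

Request:
drive_tool:
  commands:
    - {"x":-0.5,"y":0.3,"z":10,"rx":0,"ry":-0.2,"rz":0}
    - {"x":-0.6,"y":0.6,"z":22,"rx":0,"ry":-0.2,"rz":0}
    - {"x":-0.6,"y":0.6,"z":32,"rx":0,"ry":-0.2,"rz":0}
    - {"x":-0.6,"y":0.6,"z":40,"rx":0,"ry":-0.2,"rz":0}
    - {"x":-0.6,"y":0.6,"z":44,"rx":0,"ry":-0.2,"rz":0}
    - {"x":-0.6,"y":0.6,"z":47,"rx":0,"ry":-0.2,"rz":0}
    - {"x":-0.6,"y":0.6,"z":48,"rx":0,"ry":-0.2,"rz":0}
    - {"x":-0.6,"y":0.6,"z":48,"rx":0,"ry":-0.2,"rz":0}

```text
t: 6.7
tool_pos: [531.9, -260.7, 41.8]
orientation: [0.186, 0.983, 0.0, 0.001]
contact_force: [-0.2, 0.5, -2.5]
opening: 9.4
```

```bash
python3 - <<'E'
from h import *
delta((531.4,-261.3,36),-21.5-180)
for n,r in(("side",(170,260,140,124)),):
    im=grab_frame(n);cv2.imwrite(f"pics/{n}5.png",im); x,y,w,h=r
    cv2.imwrite(f"pics/{n}5c.png",cv2.resize(im[y:y+h,x:x+w],None,fx=4,fy=4,interpolation=cv2.INTER_CUBIC)[:600])
E
```

```text
shift [ 0.22 -0.74  5.81] rot [0.02 0.08 0.04] t 6.7 pos [ 531.9 -260.7   41.8]
```

View pics/side5c.png

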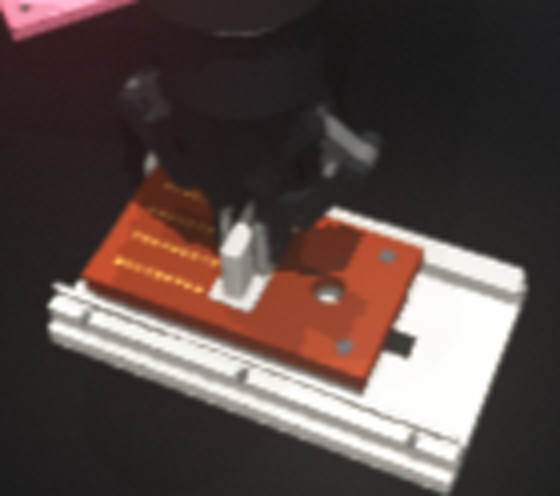

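The plate sits between the lips, its hole (crop (328,291)) short of the slot's front part (400,344). I lower it slowly until it touches.

Request:
drive_tool:
  commands:
    - {"x":0.2,"y":-0.5,"z":2,"rx":0,"ry":0,"rz":0}
    - {"x":0.2,"y":-0.5,"z":4,"rx":0,"ry":0,"rz":0}
    - {"x":0.2,"y":-0.5,"z":5.5,"rx":0,"ry":0,"rz":0}
    - {"x":0.2,"y":-0.5,"z":5.5,"rx":0,"ry":0,"rz":0}

```text
t: 7.15
tool_pos: [531.4, -261.0, 36.1]
orientation: [0.186, 0.983, 0.0, 0.001]
contact_force: [-0.4, -0.7, -3.4]
opening: 9.4
```

Request:
drive_tool:
  commands:
    - {"x":0,"y":0,"z":1,"rx":0,"ry":0,"rz":0}
    - {"x":0,"y":0,"z":1.5,"rx":0,"ry":0,"rz":0}
    - {"x":0,"y":0,"z":1.5,"rx":0,"ry":0,"rz":0}

```text
t: 7.45
tool_pos: [531.3, -261.0, 34.5]
orientation: [0.186, 0.983, 0.0, 0.001]
contact_force: [0.8, 0.1, -3.5]
opening: 9.4
```

Request:
drive_tool:
  commands:
    - {"x":0,"y":0,"z":1,"rx":0,"ry":0,"rz":0}
    - {"x":0,"y":0,"z":1.5,"rx":0,"ry":0,"rz":0}
    - {"x":0,"y":0,"z":1.5,"rx":0,"ry":0,"rz":0}

```text
t: 7.75
tool_pos: [531.6, -261.2, 33.9]
orientation: [0.186, 0.983, -0.0, 0.001]
contact_force: [-3.9, 1.4, 2.5]
opening: 9.3
```

Contact: the vertical force went from −3.5 to +2.5 N as the plate met the pin. I open the fingers a little.

Request:
drive_tool:
  commands:
    - {"x":0,"y":0,"z":0,"rx":0,"ry":0,"rz":0}
    - {"x":0,"y":0,"z":0,"rx":0,"ry":0,"rz":0}
    - {"x":0,"y":0,"z":0,"rx":0,"ry":0,"rz":0}
    - {"x":0,"y":0,"z":0,"rx":0,"ry":0,"rz":0}
  gripper: 16
  grip_force: 20

```text
t: 8.15
tool_pos: [531.7, -261.2, 33.9]
orientation: [0.186, 0.983, -0.0, 0.001]
contact_force: [0.4, 0.9, -0.8]
opening: 15.9
```

```bash
python3 - <<'E'
from h import *
o=get_obs();print(o["contact_force"],o["opening"],o["t"])
for n,r in(("side",(170,260,140,124)),):
    im=grab_frame(n);cv2.imwrite(f"pics/{n}6.png",im); x,y,w,h=r
    cv2.imwrite(f"pics/{n}6c.png",cv2.resize(im[y:y+h,x:x+w],None,fx=5,fy=5,interpolation=cv2.INTER_CUBIC)[:600])
E
```

```text
[ 0.40289083  0.8896765  -0.82216676] 15.91620369573472 8.15
```

View pics/side6c.png

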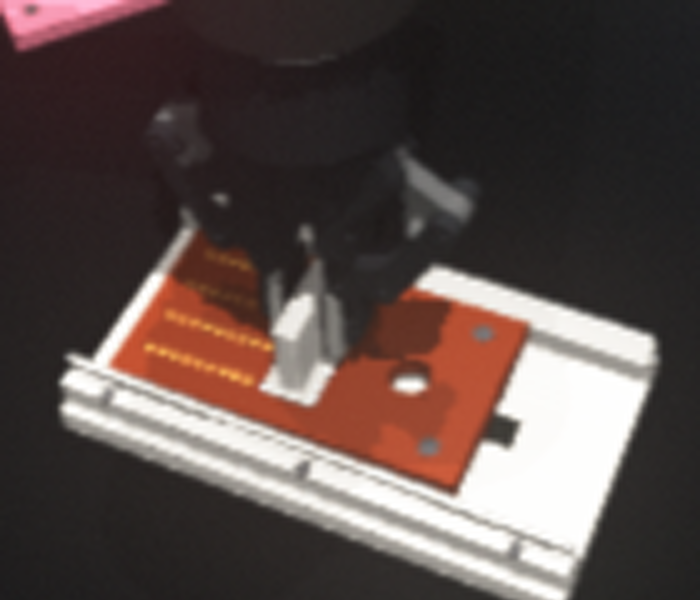

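The plate lies between the walls and the wrist force is near zero, so it is resting freely: hole (crop (410,378)), screws (484,333) and (429,446). The pin is hidden under it. I lower the fingers 2.5 mm and slide gently (forward is tool −x).

Request:
drive_tool:
  commands:
    - {"x":0,"y":0,"z":1.5,"rx":0,"ry":0,"rz":0}
    - {"x":0,"y":0,"z":2.5,"rx":0,"ry":0,"rz":0}
    - {"x":-2,"y":0,"z":2.5,"rx":0,"ry":0,"rz":0}
    - {"x":-4,"y":0,"z":2.5,"rx":0,"ry":0,"rz":0}
    - {"x":-6,"y":0,"z":2.5,"rx":0,"ry":0,"rz":0}
    - {"x":-8,"y":0,"z":2.5,"rx":0,"ry":0,"rz":0}
    - {"x":-10,"y":0,"z":2.5,"rx":0,"ry":0,"rz":0}
    - {"x":-10,"y":0,"z":2.5,"rx":0,"ry":0,"rz":0}

```text
t: 9.0
tool_pos: [541.2, -265.0, 31.3]
orientation: [0.186, 0.983, -0.0, 0.001]
contact_force: [-0.5, -0.2, -1.4]
opening: 16.2
```

```bash
cat > look.py <<'E'
from h import *
import sys
k=sys.argv[1]
e=np.array([.9304,-.3665]);n=np.array([.3665,.9304])
im=grab_frame("side") if len(sys.argv)<3 else cv2.imread(sys.argv[2]);
if len(sys.argv)<3: cv2.imwrite(f"pics/side{k}.png",im)
o=get_obs();print("t",round(o["t"],2),"F",o["contact_force"].round(1),"TCP along/lat/z",(o["tool_pos"][:2]@e).round(1),(o["tool_pos"][:2]@n).round(1),o["tool_pos"][2].round(1))
x,y,w,h=170,260,140,124
cv2.imwrite(f"pics/side{k}c.png",cv2.resize(im[y:y+h,x:x+w],None,fx=5,fy=5,interpolation=cv2.INTER_CUBIC)[:600])
hsv=cv2.cvtColor(im,cv2.COLOR_BGR2HSV)
m=cv2.inRange(hsv,(2,110,50),(14,255,255)); m[:y]=0;m[:,:x]=0;m[:,x+w:]=0
cs,_=cv2.findContours(m,cv2.RETR_EXTERNAL,cv2.CHAIN_APPROX_NONE); c=max(cs,key=cv2.contourArea)
hull=cv2.convexHull(c)[:,0].astype(float)
# front-far corner, front-near corner
for nm,d in(("front-far",(1,-.55)),("front-near",(.35,1)),("tail-near",(-1,.35))):
    q=hull[np.argmax(hull@np.array(d))]; P=[(plane("side",[q],z)[0,:2]) for z in(22,29)]
    print(nm,q,[((p@e).round(1),(p@n).round(1)) for p in P])
E
python3 look.py x6 pics/side6.png; python3 look.py 7
```

```text
t 9.0 F [-0.5 -0.2 -1.4] TCP along/lat/z 600.7 -48.2 31.3
front-far [274. 324.] [(np.float64(660.9), np.float64(-6.2)), (np.float64(662.8), np.float64(-11.6))]
front-near [260. 357.] [(np.float64(663.0), np.float64(-86.6)), (np.float64(664.8), np.float64(-91.1))]
tail-near [192. 332.] [(np.float64(517.0), np.float64(-86.9)), (np.float64(520.4), np.float64(-91.4))]
t 9.05 F [-0.2  0.  -0.5] TCP along/lat/z 600.7 -48.2 31.4
front-far [279. 326.] [(np.float64(672.0), np.float64(-7.0)), (np.float64(673.7), np.float64(-12.3))]
front-near [265. 359.] [(np.float64(673.1), np.float64(-86.9)), (np.float64(674.8), np.float64(-91.3))]
tail-near [196. 334.] [(np.float64(526.8), np.float64(-88.0)), (np.float64(530.1), np.float64(-92.4))]
```

View pics/side7c.png

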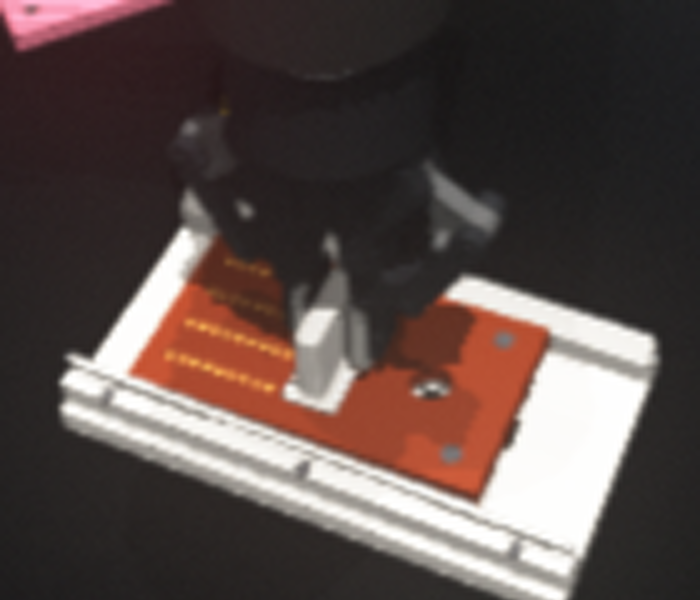

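The plate followed by about 10 mm and the dark slot now shows through the hole (crop (432,390)). I go on in smaller steps.

Request:
drive_tool:
  commands:
    - {"x":-1,"y":0,"z":0,"rx":0,"ry":0,"rz":0}
    - {"x":-2,"y":0,"z":0,"rx":0,"ry":0,"rz":0}
    - {"x":-3,"y":0,"z":0,"rx":0,"ry":0,"rz":0}
    - {"x":-4,"y":0,"z":0,"rx":0,"ry":0,"rz":0}
    - {"x":-5,"y":0,"z":0,"rx":0,"ry":0,"rz":0}
    - {"x":-5,"y":0,"z":0,"rx":0,"ry":0,"rz":0}

```text
t: 9.65
tool_pos: [546.1, -266.9, 31.5]
orientation: [0.186, 0.983, -0.0, 0.001]
contact_force: [-1.9, 0.7, -0.7]
opening: 16.1
```

```bash
python3 look.py 8
```

```text
t 9.7 F [-1.4 -0.7 -0.4] TCP along/lat/z 605.9 -48.2 31.5
front-far [281. 327.] [(np.float64(676.5), np.float64(-7.7)), (np.float64(678.2), np.float64(-13.1))]
front-near [267. 360.] [(np.float64(677.3), np.float64(-87.4)), (np.float64(678.9), np.float64(-91.8))]
tail-near [198. 335.] [(np.float64(531.6), np.float64(-88.5)), (np.float64(534.9), np.float64(-92.9))]
```

View pics/side8c.png

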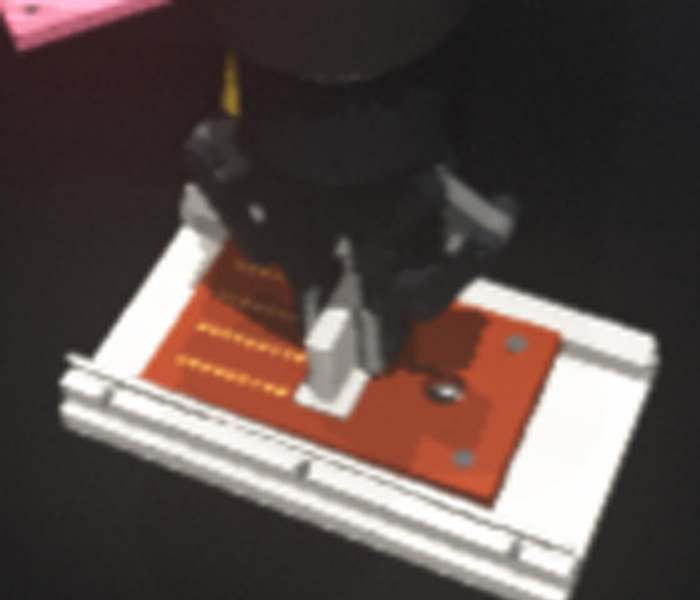

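Request:
drive_tool:
  commands:
    - {"x":-0.5,"y":0,"z":0,"rx":0,"ry":0,"rz":0}
    - {"x":-1,"y":0,"z":0,"rx":0,"ry":0,"rz":0}
    - {"x":-1.5,"y":0,"z":0,"rx":0,"ry":0,"rz":0}
    - {"x":-2,"y":0,"z":0,"rx":0,"ry":0,"rz":0}
    - {"x":-2,"y":0,"z":0,"rx":0,"ry":0,"rz":0}

```text
t: 10.2
tool_pos: [548.0, -267.7, 31.5]
orientation: [0.186, 0.983, -0.0, 0.001]
contact_force: [-1.8, 0.8, 0.3]
opening: 15.9
```

```bash
python3 look.py 9
```

```text
t 10.25 F [-1.7  0.8  0.3] TCP along/lat/z 608.0 -48.2 31.5
front-far [282. 327.] [(np.float64(678.4), np.float64(-7.0)), (np.float64(680.0), np.float64(-12.3))]
front-near [269. 360.] [(np.float64(680.7), np.float64(-86.0)), (np.float64(682.3), np.float64(-90.4))]
tail-near [199. 335.] [(np.float64(533.5), np.float64(-87.8)), (np.float64(536.7), np.float64(-92.2))]
```

View pics/side9c.png

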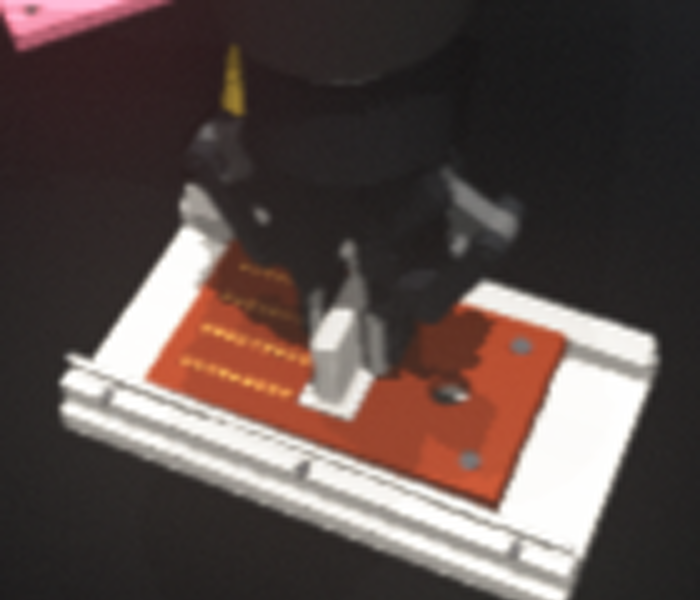

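Not dropped yet: the bright pin shows at the front side of the hole (crop (460,394)). I continue in 1.5–2 mm steps.

Request:
drive_tool:
  commands:
    - {"x":-0.5,"y":0,"z":0,"rx":0,"ry":0,"rz":0}
    - {"x":-1,"y":0,"z":0,"rx":0,"ry":0,"rz":0}
    - {"x":-1.5,"y":0,"z":0,"rx":0,"ry":0,"rz":0}
    - {"x":-2,"y":0,"z":0,"rx":0,"ry":0,"rz":0}
    - {"x":-2,"y":0,"z":0,"rx":0,"ry":0,"rz":0}

```text
t: 10.75
tool_pos: [550.0, -268.5, 31.5]
orientation: [0.186, 0.983, -0.0, 0.002]
contact_force: [-1.5, 1.5, 0.5]
opening: 16.0
```

```bash
python3 look.py 10
```

```text
t 10.8 F [-1.2  1.2  0.3] TCP along/lat/z 610.1 -48.2 31.5
front-far [283. 327.] [(np.float64(680.2), np.float64(-6.2)), (np.float64(681.8), np.float64(-11.5))]
front-near [269. 361.] [(np.float64(681.5), np.float64(-87.9)), (np.float64(683.1), np.float64(-92.3))]
tail-near [200. 335.] [(np.float64(535.3), np.float64(-87.0)), (np.float64(538.5), np.float64(-91.4))]
```

View pics/side10c.png

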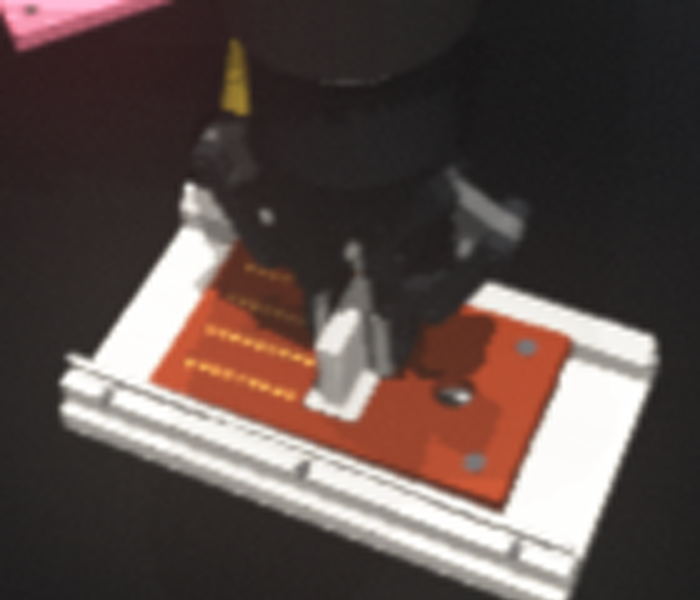

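Request:
drive_tool:
  commands:
    - {"x":-0.5,"y":0,"z":0,"rx":0,"ry":0,"rz":0}
    - {"x":-1,"y":0,"z":0,"rx":0,"ry":0,"rz":0}
    - {"x":-1.5,"y":0,"z":0,"rx":0,"ry":0,"rz":0}
    - {"x":-1.5,"y":0,"z":0,"rx":0,"ry":0,"rz":0}

```text
t: 11.2
tool_pos: [551.5, -269.0, 31.5]
orientation: [0.186, 0.983, -0.0, 0.002]
contact_force: [-2.0, 1.2, 0.6]
opening: 16.0
```

```bash
python3 look.py 11
```

```text
t 11.25 F [-1.6  1.4  0.3] TCP along/lat/z 611.7 -48.2 31.5
front-far [284. 328.] [(np.float64(682.9), np.float64(-7.7)), (np.float64(684.5), np.float64(-13.1))]
front-near [270. 361.] [(np.float64(683.2), np.float64(-87.2)), (np.float64(684.7), np.float64(-91.6))]
tail-near [201. 336.] [(np.float64(538.3), np.float64(-88.3)), (np.float64(541.4), np.float64(-92.7))]
```

View pics/side11c.png

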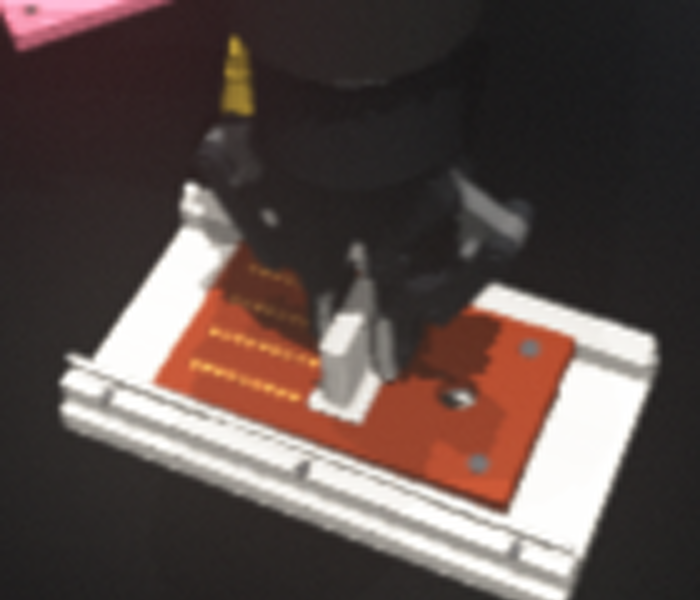

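Request:
drive_tool:
  commands:
    - {"x":-0.5,"y":0,"z":0,"rx":0,"ry":0,"rz":0}
    - {"x":-1,"y":0,"z":0,"rx":0,"ry":0,"rz":0}
    - {"x":-1.5,"y":0,"z":0,"rx":0,"ry":0,"rz":0}
    - {"x":-1.5,"y":0,"z":0,"rx":0,"ry":0,"rz":0}

```text
t: 11.65
tool_pos: [553.0, -269.6, 31.4]
orientation: [0.186, 0.983, -0.0, 0.002]
contact_force: [-1.6, -0.3, 0.2]
opening: 16.1
```

```bash
python3 look.py 12
```

```text
t 11.7 F [-0.9 -0.2  0.2] TCP along/lat/z 613.4 -48.1 31.5
front-far [285. 328.] [(np.float64(684.8), np.float64(-7.0)), (np.float64(686.3), np.float64(-12.3))]
front-near [271. 361.] [(np.float64(684.9), np.float64(-86.5)), (np.float64(686.4), np.float64(-90.9))]
tail-near [202. 336.] [(np.float64(540.1), np.float64(-87.5)), (np.float64(543.2), np.float64(-92.0))]
```

View pics/side12c.png

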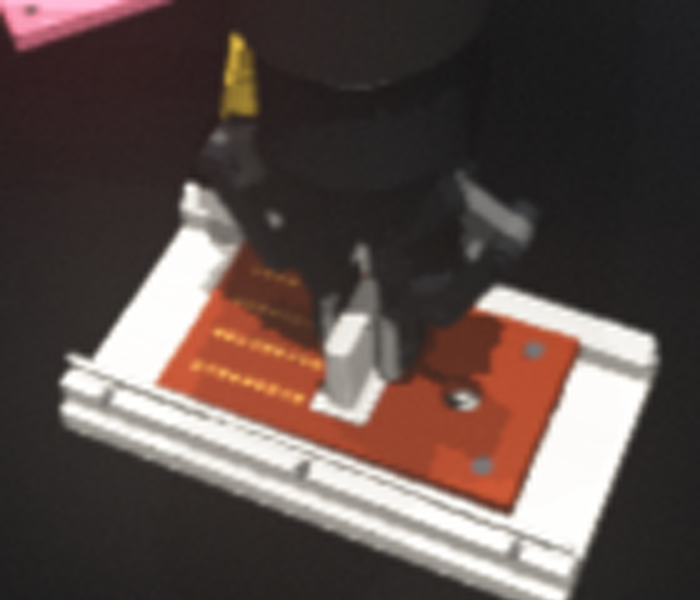

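Request:
drive_tool:
  commands:
    - {"x":-0.5,"y":0,"z":0,"rx":0,"ry":0,"rz":0}
    - {"x":-1,"y":0,"z":0,"rx":0,"ry":0,"rz":0}
    - {"x":-1.5,"y":0,"z":0,"rx":0,"ry":0,"rz":0}
    - {"x":-1.5,"y":0,"z":0,"rx":0,"ry":0,"rz":0}

```text
t: 12.1
tool_pos: [554.8, -270.2, 31.8]
orientation: [0.186, 0.983, -0.0, 0.002]
contact_force: [0.1, 0.0, -0.2]
opening: 16.0
```

```bash
python3 look.py 13
```

```text
t 12.15 F [-0.5  0.1  0.8] TCP along/lat/z 615.1 -48.1 31.7
front-far [286. 330.] [(np.float64(688.2), np.float64(-10.8)), (np.float64(689.7), np.float64(-16.0))]
front-near [273. 362.] [(np.float64(689.0), np.float64(-87.0)), (np.float64(690.5), np.float64(-91.4))]
tail-near [203. 337.] [(np.float64(543.0), np.float64(-88.8)), (np.float64(546.2), np.float64(-93.2))]
```

View pics/side13c.png

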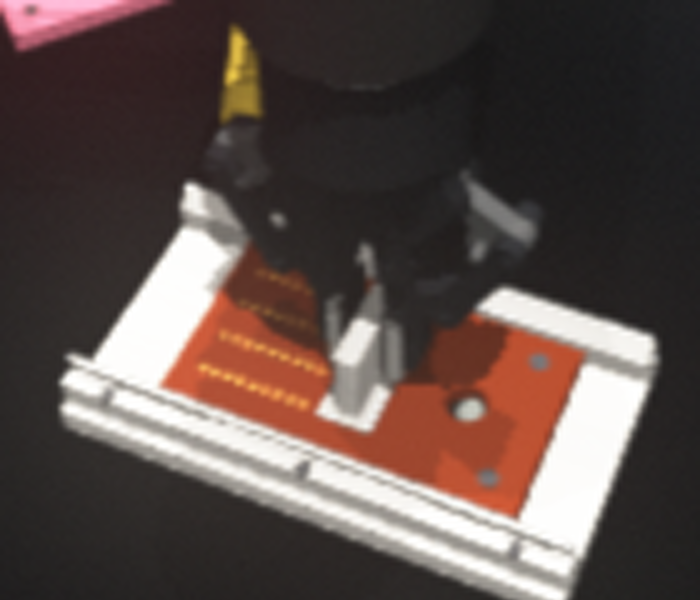

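It dropped. Both screws jumped about 12 crop pixels (2.4 px) down, to (540,362) and (489,478), and the round pin top now shows in the hole (469,409). The push force fell to about 0. I stop here, open wider, then lift straight up.

Request:
drive_tool:
  commands:
    - {"x":0,"y":0,"z":0,"rx":0,"ry":0,"rz":0}
    - {"x":0,"y":0,"z":0,"rx":0,"ry":0,"rz":0}
    - {"x":0,"y":0,"z":0,"rx":0,"ry":0,"rz":0}
    - {"x":0,"y":0,"z":0,"rx":0,"ry":0,"rz":0}
    - {"x":0,"y":0,"z":0,"rx":0,"ry":0,"rz":0}
  gripper: 45

```text
t: 12.65
tool_pos: [554.7, -270.2, 31.7]
orientation: [0.186, 0.983, -0.0, 0.002]
contact_force: [-0.5, 0.7, -0.4]
opening: 45.0
```

Request:
drive_tool:
  commands:
    - {"x":0,"y":0,"z":-5,"rx":0,"ry":0,"rz":0}
    - {"x":0,"y":0,"z":-20,"rx":0,"ry":0,"rz":0}
    - {"x":0,"y":0,"z":-45,"rx":0,"ry":0,"rz":0}
    - {"x":0,"y":0,"z":-75,"rx":0,"ry":0,"rz":0}
    - {"x":0,"y":0,"z":-100,"rx":0,"ry":0,"rz":0}
    - {"x":0,"y":0,"z":-110,"rx":0,"ry":0,"rz":0}
    - {"x":0,"y":0,"z":-110,"rx":0,"ry":0,"rz":0}
    - {"x":0,"y":0,"z":-110,"rx":0,"ry":0,"rz":0}

```text
t: 13.45
tool_pos: [554.0, -269.8, 140.9]
orientation: [0.186, 0.983, 0.0, 0.002]
contact_force: [0.4, 0.3, -1.4]
opening: 45.1
```

```bash
python3 look.py 14
```

```text
t 13.5 F [ 0.1 -0.1 -0.7] TCP along/lat/z 614.0 -48.1 140.2
front-far [286. 330.] [(np.float64(688.2), np.float64(-10.8)), (np.float64(689.7), np.float64(-16.0))]
front-near [273. 362.] [(np.float64(689.0), np.float64(-87.0)), (np.float64(690.5), np.float64(-91.4))]
tail-near [203. 336.] [(np.float64(541.9), np.float64(-86.8)), (np.float64(545.0), np.float64(-91.2))]
```

View pics/side14c.png

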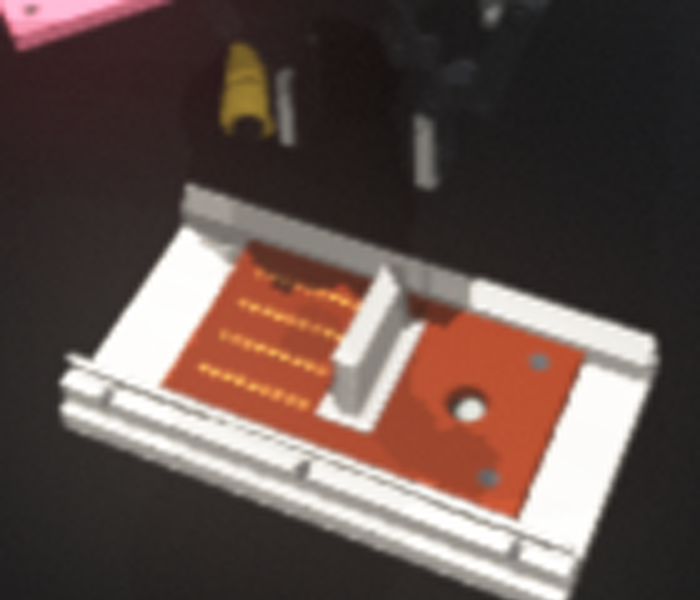

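View pics/side14.png

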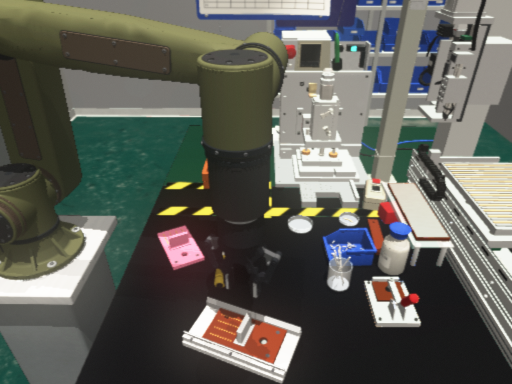

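With the gripper lifted clear, the plate lies flat in the channel with the pin in the hole (crop (468,407)). The screws are unmoved since the drop, and the jar, dish and screwdriver are where they were. I hand the job in.

```bash
python3 -c "
from plant import *
print(close_job()); print(get_obs()['t'])"
```

```text
the job is handed in; nothing more can be done
None
the job is handed in; nothing more can be done
```

I gripped the brown template by its rib and laid it askew on the pin, with its hole about 25 mm short of the slot middle. With the fingers opened to 16 mm, I then slid it forward in shrinking steps. It dropped after about 25 mm, and I stopped there, opened the fingers and lifted clear. The job was handed in at about 13.5 s.

**Last checks:**
- **Drop:** in the side view, both screws at the hole end jumped 2.4 px down in one 1.5 mm step, and the pin top showed round inside the hole. The push force fell from about 2 N to about 0. The plate did not move when I let go.
- **Forces:** the highest wrist reading after any move was about 6 N, on setting the plate down. I did not read it continuously.
- **Other objects:** the jar and dish look unmoved in the last side view. The screwdriver was partly hidden behind the gripper, but the handle I could see was in its usual place.

**Disagreements:** the two cameras differed by 2–3 mm, and in the side view the hole read about 4 mm off the plate's centre line. I relied on the plate corners and screws instead. The arm blocked the top camera over the jig, so I confirmed the drop from the side view and the force alone.

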